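# Find the softest isolation foot and tag it

### The job

Three sprung isolation feet for the microscope are bolted in a row on a test fixture. With closed fingertips press each rubber pad down in turn, starting at your (the robot's) left, then the middle, then the right, to feel which spring is softest; then push the white tag of the softest one fully down, leave the other two tags up and move clear. Only press: grip and lift nothing, and leave the loose things standing about alone.

Things in the scene. Friction and masses are not known exactly. Their poses are not given: they have to be found in the camera images.
- fixture: grey steel fixture plate fixed to the bench, 170 x 500 x 12 mm, long side across in front of the robot. Origin at the centre of its underside; its y axis runs along the plate from the right place to the left place, x across it away from the robot, z up. Turned up to 0.35 rad either way. On it, in a row 170 mm apart, three outwardly identical feet are bolted at the left, middle and right places; each has a round pad on the robot's side and a tag on the far side.
- left_pad (a point): where the centre of the top of the left place's pad is at rest (the point does not follow the pad): a round black rubber pad 44 mm across on a 48 mm aluminium cup over a coil spring, top 62 mm above the bench. It can be pressed straight down 12 mm to a stop and springs back up when let go. The three springs are linear and clearly different: one takes about 6 N to reach the stop, one about 12 N, one about 19 N; which is where changes and cannot be seen.
- left_tag (a point): where the centre of the top of the left place's tag is when fully up (the point does not follow the tag): a flat white plastic tab 28 x 34 mm (along the fixture's x, y), 6 mm thick, on a flat stem in a black block, 82 mm beyond the pad along the fixture's x; its top is 68 mm above the bench when fully up, 52 mm when fully down. It starts 0 to 3 mm down, moves stiffly (about 4 N) and stays where it is left.
- middle_pad (a point): where the centre of the top of the middle place's pad is at rest (the point does not follow the pad): a round black rubber pad 44 mm across on a 48 mm aluminium cup over a coil spring, top 62 mm above the bench. It can be pressed straight down 12 mm to a stop and springs back up when let go. The three springs are linear and clearly different: one takes about 6 N to reach the stop, one about 12 N, one about 19 N; which is where changes and cannot be seen.
- middle_tag (a point): where the centre of the top of the middle place's tag is when fully up (the point does not follow the tag): a flat white plastic tab 28 x 34 mm (along the fixture's x, y), 6 mm thick, on a flat stem in a black block, 82 mm beyond the pad along the fixture's x; its top is 68 mm above the bench when fully up, 52 mm when fully down. It starts 0 to 3 mm down, moves stiffly (about 4 N) and stays where it is left.
- right_pad (a point): where the centre of the top of the right place's pad is at rest (the point does not follow the pad): a round black rubber pad 44 mm across on a 48 mm aluminium cup over a coil spring, top 62 mm above the bench. It can be pressed straight down 12 mm to a stop and springs back up when let go. The three springs are linear and clearly different: one takes about 6 N to reach the stop, one about 12 N, one about 19 N; which is where changes and cannot be seen.
- right_tag (a point): where the centre of the top of the right place's tag is when fully up (the point does not follow the tag): a flat white plastic tab 28 x 34 mm (along the fixture's x, y), 6 mm thick, on a flat stem in a black block, 82 mm beyond the pad along the fixture's x; its top is 68 mm above the bench when fully up, 52 mm when fully down. It starts 0 to 3 mm down, moves stiffly (about 4 N) and stays where it is left.
- pad_a (a joint): how far the pad of foot a is pressed, m: 0 at rest, 0.012 at the stop. The letters are serial letters of the feet: which place foot a is bolted at changes and is not told.
- tag_a (a joint): how far the tag of foot a is pushed down, m: 0 fully up, 0.016 fully down on its stop; each tag belongs to the foot of the same letter.
- pad_b (a joint): how far the pad of foot b is pressed, m: 0 at rest, 0.012 at the stop. The letters are serial letters of the feet: which place foot b is bolted at changes and is not told.
- tag_b (a joint): how far the tag of foot b is pushed down, m: 0 fully up, 0.016 fully down on its stop; each tag belongs to the foot of the same letter.
- pad_c (a joint): how far the pad of foot c is pressed, m: 0 at rest, 0.012 at the stop. The letters are serial letters of the feet: which place foot c is bolted at changes and is not told.
- tag_c (a joint): how far the tag of foot c is pushed down, m: 0 fully up, 0.016 fully down on its stop; each tag belongs to the foot of the same letter.
- objective_1: microscope objective, dark steel, 26 mm across, 46 mm tall, standing between two feet on the fixture plate; loose bystander, to be left alone. Origin at the centre of its underside
- vial: small amber glass vial, 24 mm across, 45 mm tall, standing between two feet on the fixture plate; loose bystander, to be left alone. Origin at the centre of its underside
- dish: shallow glass dish, 60 mm across, 14 mm tall; loose bystander, to be left alone. Origin at the centre of its underside
- slide_box: grey slide box, 90 x 40 x 30 mm; loose bystander, to be left alone. Origin at the centre of its underside
- oil_bottle: white immersion-oil bottle, 36 mm across, 70 mm tall; loose bystander, to be left alone. Origin at the centre of its underside
- screwdriver: black-handled screwdriver lying flat, 150 mm long; loose bystander, to be left alone. Origin at its middle, on the bench
- eyepiece: black eyepiece, 38 mm across, 45 mm tall; loose bystander, to be left alone. Origin at the centre of its underside

How it is judged:
On the way, in this order (a step that is already met when the one before it is completed fails the run):
1. the leftmost pad is pressed (down at least 2.5 mm) (horizontal distance between the grasp point and left_pad below 0.065 m and value of joint any of pad_a, pad_b, pad_c above 0.0025 m), for 0.1 s.
2. the middle pad is pressed (down at least 2.5 mm) (horizontal distance between the grasp point and middle_pad below 0.065 m and value of joint any of pad_a, pad_b, pad_c above 0.0025 m), for 0.1 s.
3. the rightmost pad is pressed (down at least 2.5 mm) (horizontal distance between the grasp point and right_pad below 0.065 m and value of joint any of pad_a, pad_b, pad_c above 0.0025 m), for 0.1 s.
4. after all three pads have been pressed, the softest foot's tag is pushed fully down (at least 13 of 16 mm) (value of joint tag_b above 0.013 m), for 0.2 s.
At the end, for the whole second after the job is handed in: The softest foot's tag is down at least 13 of its 16 mm, the other two tags are less than 7 mm down, all three pads are back up (within 2 mm) and the bystanders are at rest within 30 mm of where they started (value of joint tag_b above 0.013 m and value of joint each of tag_a, tag_c below 0.007 m and value of joint each of pad_a, pad_b, pad_c below 0.002 m and distance of each of objective_1, vial, dish, slide_box, oil_bottle, screwdriver, eyepiece from where it was at the start of the episode below 0.03 m and linear speed of each of objective_1, vial, dish, slide_box, oil_bottle, screwdriver, eyepiece below 0.02 m/s); the robot touches nothing.
It fails at once if the tag of a firmer foot is pushed down more than 7 mm (value of joint any of tag_a, tag_c above 0.007 m).
It fails at once if a bystander is lifted to 32 mm above the bench or moved more than 40 mm (height (world z) of any of objective_1, vial, dish, slide_box, oil_bottle, eyepiece above 0.032 m or distance of any of objective_1, vial, dish, slide_box, oil_bottle, screwdriver, eyepiece from where it was at the start of the episode above 0.04 m).
It also fails if it takes over 48 s, if anything falls off the work surface, if the arm or the gripper's body presses on something with over 40 N, if the wrist force passes 120 N, or if a joint passes its speed limit or range.

### The arm

A 7-joint arm with a two-finger parallel gripper is mounted at the origin on the work surface. World frame = base frame: x ahead of the robot, y to its left, z up, the work surface at z = 0. Lengths are in m, angles in rad, forces in N, time in s.
With the tool pointing down it reaches from about 0.425 to 0.95 m from the base axis. Payload 16.7 kg.
Tool frame: the origin (TCP) lies midway between the tips of the shut fingers; the grasp point (between the pads) lies 19 mm behind it; z points along the fingers, y is the direction in which the jaws open and shut (so a half turn about z gives the same grasp; the last joint's range is limited). The gripper opens to 94 mm and grips with 3 to 60 N. Pads are 16 mm wide; open, the fingers measure 119 mm over their backs; the gripper's body (75 mm by 177 mm) begins 78 mm behind the grasp point.
Start: joints at [1.19, 0.426, 0.074, 1.606, -0.034, 1.111, -0.067], TCP at [0.154, -0.657, 0.205] pointing down, gripper open.
Joint ranges: [-2.85, 2.85], [-0.5, 2.14], [-1.23, 1.37], [0.21, 2.46], [-1.02, 4.16], [0.16, 2.05], [-2.73, 2.73]. Speed limits (rad/s): [1.89, 1.89, 2.39, 2.39, 3.01, 3.01, 3.01].

### API

Orientations are given as a unit quaternion [w, x, y, z].
In Python, from rig import bot, cams, job gives the robot as it stands.
- The arm moves only by the tool send_rows, never from a script. Its argument "series" is a list of rows, each an object with "gripper": the finger opening in m, from 0 to 0.094; "translation": the shift along the tool's x, y, z in m, a list of three; "roll": the turn about the tool's z in rad. In form: [{"gripper": gripper, "translation": [dx, dy, dz], "roll": roll}, ...]. A call has 1 to 8 rows; each row shifts and turns the pose as measured when the row begins, along the tool's axes as they then stand; what a row does not reach is not made up. A row lasts 1/8 s, in which the tool goes at most 62.5 mm and 10.7 degrees, less where a joint would pass 70% of its speed; a pose out of reach is approached as far as the arm can. A call with a gripper value outside its range is refused whole. The fingers move at their own pace and stop on an object; "squeeze" is the grip in N (left out, the last holds). Time passes only in rows, so rows that do not move let the fingers close. It gives the time, the measured TCP pose, the force and the opening at its end, in the units of the state.
- bot.sense(): the state, without advancing time (a new reading comes with each control period).
- cams.capture(name): name is "side" or "top"; returns the picture (420x560x3 uint8, red, green, blue); there is no depth.
- cams.camera_model(name): a dict with "fx", "fy", "cx", "cy" (pixels), "rvec" (rotation vector, rad) and "tvec" (3), from world to camera coordinates, as OpenCV has them. Camera axes: x right, y down, z forward; pixel columns grow to the right and rows downward; lengths in m; the calibration is good to about 2 mm. A picture is of the moment at which its call begins. camera_model takes no time and is no camera call.
- job.close_job(): hands the job in, once; it reports no verdict.
The state is a dict: "clock": time; "qpos": joint angles; "qd": joint speeds; "effort": joint torques, N m; "tcp_pos": TCP position; "orientation": TCP orientation; "force": force on the tool from outside, world axes, zero at the start; "wrist_torque": the same for the moment, N m; "opening": opening from 0.0 (shut) to 1.0 (fully open).
Only numpy, scipy, OpenCV 4.12 (cv2) and the standard library are available. Lean on these libraries where they do the work, as an engineer would, in place of code of your own. Each camera call takes 0.05 s, during which the arm holds its last target. There are 200 camera calls.

## Working session

There is one attempt and no reset: what is moved stays moved. The work goes in short steps, Python scripts to look and compute and a tool call to move; the robot and the scene stay as the last step left them, time stands still between calls to the robot, and variables do not carry over. Pictures are saved under pics/ and viewed, about 8 in all and at most 12, crops included, and the job is handed in when it is done.

Besides the shell and the picture viewer there is one more tool, called after ">>>" by a JSON object that holds its "method" and its "body". send_rows: Moves the arm, as the interface text tells. Its arguments: {"type":"object","properties":{"series":{"type":"array","items":{"type":"object","properties":{"gripper":{"type":"number"},"translation":{"type":"array","items":{"type":"number"}},"roll":{"type":"number"}}}},"squeeze":{"type":"number"}},"required":["series"]}

```bash
mkdir -p pics; python3 - <<'E'
from rig import bot,cams
import cv2
for n in("top","side"):
    im=cams.capture(n); cv2.imwrite(f"pics/{n}0.png",cv2.cvtColor(im,cv2.COLOR_RGB2BGR)); print(n,cams.camera_model(n))
print(bot.sense())
E
```

```text
top {'fx': 421.02836394838005, 'fy': 421.02836394838005, 'cx': 278.6718104889574, 'cy': 210.2336302241659, 'rvec': array([ 2.17661867, -2.19490476,  0.07477915]), 'tvec': array([-0.00672523,  0.57663047,  0.76346022])}
side {'fx': 465.15841648962345, 'fy': 465.15841648962345, 'cx': 273.0727289906104, 'cy': 207.0587835981253, 'rvec': array([ 0.88397596, -2.60555841,  0.9847334 ]), 'tvec': array([0.46032747, 0.30291137, 0.5991635 ])}
{'clock': 0.1, 'qpos': array([ 1.19047742,  0.42666526,  0.07384799,  1.60653575, -0.03407504,
        1.11079095, -0.06709797]), 'qd': array([ 8.41287870e-05, -2.38527208e-03,  1.10274851e-03, -1.53486175e-03,
        6.11343997e-04,  4.29366076e-04, -5.53617330e-04]), 'effort': array([ 8.77912680e-03, -9.37460947e+01,  3.67702670e+00, -4.55038369e+01,
       -4.86138964e-02,  1.67742767e-02,  1.18811090e-04]), 'tcp_pos': array([ 0.15430204, -0.65672572,  0.20485149]), 'orientation': array([-5.58515999e-04,  9.93348346e-01,  1.15146598e-01, -1.15037528e-04]), 'force': array([ 0.49504153, -0.31545532,  0.15132582]), 'wrist_torque': array([0.03069417, 0.0343655 , 0.00076633]), 'opening': 0.9982923721592835}
```

View pics/top0.png

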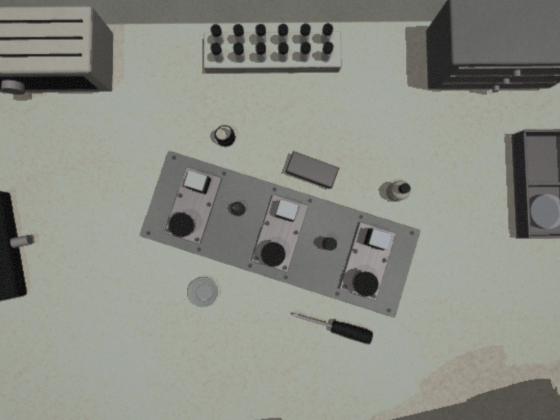

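View pics/side0.png

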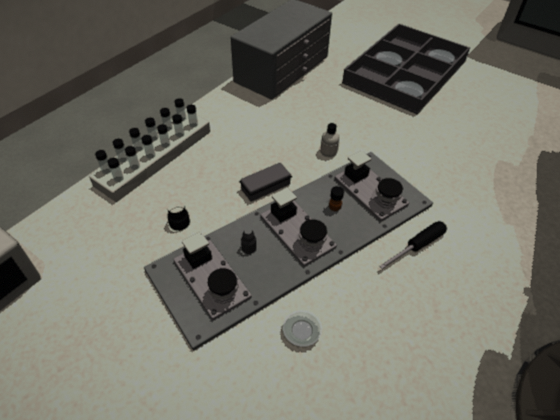

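The top view shows the left, middle and right pads at about (182,224), (273,254) and (365,284), and the tags at (196,180), (286,210) and (379,238). The side view shows the pads at (222,281), (314,231) and (390,189). I'll fit the fixture pose to these points.

```bash
cat > h.py <<'E'
import numpy as np,cv2
from scipy.optimize import least_squares
from scipy.spatial.transform import Rotation as R
from rig import bot,cams
P={n:(.0,s*.17,.062) for n,s in(("L",1),("M",0),("R",-1))}
def model(p,pts,x0=0):
    c,s=np.cos(p[2]),np.sin(p[2]); q=np.array(pts,float)
    q[:,0]+=p[3]*(q[:,2]>.02)
    return np.c_[p[0]+c*q[:,0]-s*q[:,1],p[1]+s*q[:,0]+c*q[:,1],q[:,2]]
def proj(n,w):
    m=cams.camera_model(n);K=np.array([[m['fx'],0,m['cx']],[0,m['fy'],m['cy']],[0,0,1]])
    return cv2.projectPoints(w,m['rvec'],m['tvec'],K,None)[0][:,0]
def delta(xy,z):
    s=bot.sense();w,x,y,zz=s['orientation'];r=R.from_quat([x,y,zz,w])
    return r.inv().apply(np.r_[xy,z]-s['tcp_pos'])
E
python3 - <<'E'
from h import *
pads=list(P.values()); tags=[(.082,y,.067) for _,y,_ in pads]
cor=[(.085,.25,.012),(.085,-.25,.012),(-.085,-.25,.012),(-.085,.25,.012)]
top=[(182,224),(273,254),(365,284),(196,180),(286,210),(379,238),(170,152),(419,229),(394,315),(142,236)]
side=[(222,281),(314,231),(390,189)]
pts=pads+tags+cor
f=lambda p:np.r_[(proj("top",model(p,pts))-top).ravel(),(proj("side",model(p,pads))-side).ravel()]
r=least_squares(f,[.55,0,-.3,-.04],loss="soft_l1",x_scale=[.1,.1,.1,.01]);print(r.x);print(f(r.x).reshape(-1,2).round(1))
w=model(r.x,pads+tags).round(4);print(w)
print("roll yaw axes",R.from_quat(np.roll(bot.sense()['orientation'],-1)).as_matrix().round(3))
for q in w:print(delta(q[:2],.09).round(3))
E
```

```text
[ 0.53566391 -0.01207948 -0.31327917 -0.0409941 ]
[[-2.2  1. ]
 [-0.9  0.2]
 [ 0.3 -0.3]
 [-2.1  0.4]
 [ 0.2 -0.6]
 [ 0.4  0.6]
 [-3.  -2. ]
 [ 1.1  0.1]
 [ 0.5  2. ]
 [-3.8 -0.5]
 [ 0.6 -1.7]
 [-0.2 -2.8]
 [ 0.4 -3.7]]
[[ 5.491e-01  1.623e-01  6.200e-02]
 [ 4.967e-01  6.000e-04  6.200e-02]
 [ 4.443e-01 -1.612e-01  6.200e-02]
 [ 6.271e-01  1.370e-01  6.700e-02]
 [ 5.747e-01 -2.470e-02  6.700e-02]
 [ 5.223e-01 -1.864e-01  6.700e-02]]
roll yaw axes [[ 0.973  0.229 -0.   ]
 [ 0.229 -0.973  0.001]
 [-0.    -0.001 -1.   ]]
[ 0.572 -0.707  0.116]
[ 0.484 -0.561  0.115]
[ 0.396 -0.416  0.115]
[ 0.642 -0.664  0.116]
[ 0.554 -0.519  0.115]
[ 0.466 -0.374  0.115]
```

The fixture fit is good to about 3 mm. I'll close the fingers and swing out and round to the left at height.

>>> {"method": "send_rows", "body": {"series": [{"gripper": 0, "translation": [0.043, -0.023, 0], "roll": 0}, {"gripper": 0, "translation": [0.043, -0.023, 0], "roll": 0}, {"gripper": 0, "translation": [0.043, -0.023, 0], "roll": 0}, {"gripper": 0, "translation": [0.043, -0.023, 0], "roll": 0}, {"gripper": 0, "translation": [0.043, -0.023, 0], "roll": 0}, {"gripper": 0, "translation": [0.043, -0.023, 0], "roll": 0}, {"gripper": 0, "translation": [0.043, -0.023, 0], "roll": 0}, {"gripper": 0, "translation": [0.043, -0.023, 0], "roll": 0}], "squeeze": 10}}

```text
clock: 1.1
tcp_pos: [0.4515, -0.3931, 0.2021]
orientation: [-0.002, 0.994, 0.112, -0.002]
force: [-0.2, 0.0, 0.0]
opening: 0.185
```

>>> {"method": "send_rows", "body": {"series": [{"gripper": 0, "translation": [0.022, -0.052, 0], "roll": 0}, {"gripper": 0, "translation": [0.022, -0.052, 0], "roll": 0}, {"gripper": 0, "translation": [0.022, -0.052, 0], "roll": 0}, {"gripper": 0, "translation": [0.022, -0.052, 0], "roll": 0}, {"gripper": 0, "translation": [0.022, -0.052, 0], "roll": 0}, {"gripper": 0, "translation": [0.022, -0.052, 0], "roll": 0}, {"gripper": 0, "translation": [0.022, -0.052, 0], "roll": 0}, {"gripper": 0, "translation": [0.022, -0.052, 0], "roll": 0}]}}

```text
clock: 2.1
tcp_pos: [0.5324, 0.0656, 0.202]
orientation: [-0.002, 0.994, 0.111, -0.002]
force: [1.0, 0.4, -0.1]
opening: 0.004
```

```bash
python3 -c "
from h import *
print(delta([.5491,.1623],.075).round(4),bot.sense()['opening'])"
```

```text
[ 0.0382 -0.09    0.1273] 0.00362675498259194
```

>>> {"method": "send_rows", "body": {"series": [{"gripper": 0, "translation": [0.019, -0.045, 0], "roll": 0}, {"gripper": 0, "translation": [0.019, -0.045, 0], "roll": 0}, {"gripper": 0, "translation": [0, 0, 0.05], "roll": 0}, {"gripper": 0, "translation": [0, 0, 0.04], "roll": 0}, {"gripper": 0, "translation": [0, 0, 0.03], "roll": 0}, {"gripper": 0, "translation": [0, 0, 0], "roll": 0}]}}

```text
clock: 2.85
tcp_pos: [0.548, 0.1716, 0.0784]
orientation: [-0.003, 0.993, 0.115, -0.003]
force: [-0.3, 0.4, 0.7]
opening: 0.006
```

```bash
python3 -c "
from h import *
print(delta([.5491,.1623],.062).round(4),bot.sense()['force'])
a=cams.capture('top')[130:330,100:330];b=cams.capture('side')[140:340,130:360]
cv2.imwrite('pics/l.png',cv2.resize(np.hstack([a,b])[:,:,::-1],None,fx=1.7,fy=1.7,interpolation=2))"
```

```text
[-0.001   0.0094  0.0163] [-0.29685704  0.41418781  0.68807528]
```

View pics/l.png

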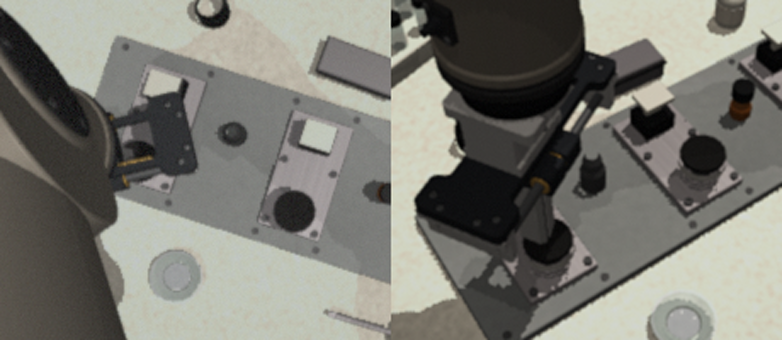

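The closed tips are over the left pad, about 9 mm too far to the robot's left. I'll correct that, come down to contact, and press.

>>> {"method": "send_rows", "body": {"series": [{"gripper": 0, "translation": [0.001, 0.009, 0], "roll": 0}, {"gripper": 0, "translation": [0, 0, 0], "roll": 0}, {"gripper": 0, "translation": [0, 0, 0.012], "roll": 0}, {"gripper": 0, "translation": [0, 0, 0], "roll": 0}]}}

```text
clock: 3.45
tcp_pos: [0.555, 0.1629, 0.0716]
orientation: [-0.004, 0.993, 0.114, 0.002]
force: [-0.1, -0.3, 1.0]
opening: 0.004
```

>>> {"method": "send_rows", "body": {"series": [{"gripper": 0, "translation": [0, 0, 0.004], "roll": 0}, {"gripper": 0, "translation": [0, 0, 0.004], "roll": 0}, {"gripper": 0, "translation": [0, 0, 0], "roll": 0}]}}

```text
clock: 3.82
tcp_pos: [0.5549, 0.1633, 0.0629]
orientation: [-0.004, 0.993, 0.114, 0.002]
force: [0.4, 0.1, 0.1]
opening: 0.004
```

>>> {"method": "send_rows", "body": {"series": [{"gripper": 0, "translation": [0, 0, 0.004], "roll": 0}, {"gripper": 0, "translation": [0, 0, 0], "roll": 0}, {"gripper": 0, "translation": [0, 0, 0], "roll": 0}]}}

```text
clock: 4.2
tcp_pos: [0.5551, 0.1635, 0.0591]
orientation: [-0.004, 0.993, 0.114, 0.002]
force: [-2.1, -0.3, 3.0]
opening: 0.002
```

>>> {"method": "send_rows", "body": {"series": [{"gripper": 0, "translation": [0, 0, 0.003], "roll": 0}, {"gripper": 0, "translation": [0, 0, 0], "roll": 0}, {"gripper": 0, "translation": [0, 0, 0], "roll": 0}]}}

```text
clock: 4.58
tcp_pos: [0.5552, 0.1635, 0.0563]
orientation: [-0.004, 0.993, 0.114, 0.002]
force: [-2.3, -1.5, 5.8]
opening: 0.005
```

>>> {"method": "send_rows", "body": {"series": [{"gripper": 0, "translation": [0, 0, 0.003], "roll": 0}, {"gripper": 0, "translation": [0, 0, 0], "roll": 0}, {"gripper": 0, "translation": [0, 0, 0], "roll": 0}]}}

```text
clock: 4.95
tcp_pos: [0.5552, 0.1635, 0.0537]
orientation: [-0.003, 0.993, 0.114, 0.002]
force: [-2.0, -2.5, 8.3]
opening: 0.006
```

>>> {"method": "send_rows", "body": {"series": [{"gripper": 0, "translation": [0, 0, 0], "roll": 0}, {"gripper": 0, "translation": [0, 0, 0], "roll": 0}]}}

```text
clock: 5.2
tcp_pos: [0.5552, 0.1635, 0.0541]
orientation: [-0.003, 0.993, 0.114, 0.002]
force: [-3.0, -1.4, 8.8]
opening: 0.003
```

The left spring is about 1.05 N/mm, which makes it the medium one. Next I'll lift and go to the middle pad.

>>> {"method": "send_rows", "body": {"series": [{"gripper": 0, "translation": [0, 0, -0.035], "roll": 0}, {"gripper": 0, "translation": [0, 0, -0.035], "roll": 0}, {"gripper": 0, "translation": [-0.023, 0.036, 0], "roll": 0}, {"gripper": 0, "translation": [-0.023, 0.036, 0], "roll": 0}, {"gripper": 0, "translation": [-0.023, 0.036, 0], "roll": 0}, {"gripper": 0, "translation": [-0.02, 0.03, 0], "roll": 0}, {"gripper": 0, "translation": [0, 0, 0], "roll": 0}]}}

```text
clock: 6.08
tcp_pos: [0.498, 0.0046, 0.1236]
orientation: [-0.004, 0.993, 0.115, 0.003]
force: [-0.4, -0.1, 0.3]
opening: 0.008
```

```bash
python3 -c "
from h import *
print(delta([.4967,.0006],.065).round(4))"
```

```text
[-0.0025  0.004   0.0586]
```

>>> {"method": "send_rows", "body": {"series": [{"gripper": 0, "translation": [-0.002, 0.004, 0.025], "roll": 0}, {"gripper": 0, "translation": [0, 0, 0.02], "roll": 0}, {"gripper": 0, "translation": [0, 0, 0.008], "roll": 0}, {"gripper": 0, "translation": [0, 0, 0], "roll": 0}, {"gripper": 0, "translation": [0, 0, 0], "roll": 0}]}}

```text
clock: 6.7
tcp_pos: [0.4993, 0.0036, 0.0702]
orientation: [-0.004, 0.993, 0.116, 0.004]
force: [0.9, -0.4, 0.7]
opening: 0.006
```

>>> {"method": "send_rows", "body": {"series": [{"gripper": 0, "translation": [0, 0, 0.004], "roll": 0}, {"gripper": 0, "translation": [0, 0, 0.003], "roll": 0}, {"gripper": 0, "translation": [0, 0, 0], "roll": 0}, {"gripper": 0, "translation": [0, 0, 0], "roll": 0}]}}

```text
clock: 7.2
tcp_pos: [0.5, 0.0038, 0.0638]
orientation: [-0.004, 0.993, 0.116, 0.005]
force: [-0.2, -0.1, -0.1]
opening: 0.005
```

>>> {"method": "send_rows", "body": {"series": [{"gripper": 0, "translation": [0, 0, 0.004], "roll": 0}, {"gripper": 0, "translation": [0, 0, 0.003], "roll": 0}, {"gripper": 0, "translation": [0, 0, 0], "roll": 0}, {"gripper": 0, "translation": [0, 0, 0], "roll": 0}]}}

```text
clock: 7.7
tcp_pos: [0.5004, 0.0038, 0.057]
orientation: [-0.004, 0.993, 0.116, 0.005]
force: [-2.2, -0.8, 8.9]
opening: 0.003
```

>>> {"method": "send_rows", "body": {"series": [{"gripper": 0, "translation": [0, 0, 0.003], "roll": 0}, {"gripper": 0, "translation": [0, 0, 0], "roll": 0}, {"gripper": 0, "translation": [0, 0, 0], "roll": 0}, {"gripper": 0, "translation": [0, 0, 0], "roll": 0}]}}

```text
clock: 8.2
tcp_pos: [0.5005, 0.0038, 0.0548]
orientation: [-0.003, 0.993, 0.116, 0.005]
force: [-2.9, -0.2, 12.1]
opening: 0.006
```

The middle spring is about 1.7 N/mm, so it's the firm one. On to the right pad.

>>> {"method": "send_rows", "body": {"series": [{"gripper": 0, "translation": [0, 0, -0.035], "roll": 0}, {"gripper": 0, "translation": [0, 0, -0.035], "roll": 0}, {"gripper": 0, "translation": [-0.023, 0.036, 0], "roll": 0}, {"gripper": 0, "translation": [-0.023, 0.036, 0], "roll": 0}, {"gripper": 0, "translation": [-0.023, 0.036, 0], "roll": 0}, {"gripper": 0, "translation": [-0.02, 0.033, 0], "roll": 0}, {"gripper": 0, "translation": [0, 0, 0], "roll": 0}]}}

```text
clock: 9.07
tcp_pos: [0.4443, -0.1587, 0.1242]
orientation: [-0.003, 0.993, 0.117, 0.006]
force: [0.5, 0.5, 0.4]
opening: 0.009
```

```bash
python3 -c "
from h import *
print(delta([.4443,-.1612],.065).round(4))"
```

```text
[-0.0013  0.0028  0.0592]
```

>>> {"method": "send_rows", "body": {"series": [{"gripper": 0, "translation": [-0.001, 0.003, 0.025], "roll": 0}, {"gripper": 0, "translation": [0, 0, 0.02], "roll": 0}, {"gripper": 0, "translation": [0, 0, 0.012], "roll": 0}, {"gripper": 0, "translation": [0, 0, 0], "roll": 0}, {"gripper": 0, "translation": [0, 0, 0], "roll": 0}]}}

```text
clock: 9.7
tcp_pos: [0.4462, -0.1593, 0.066]
orientation: [-0.004, 0.993, 0.117, 0.006]
force: [0.9, -0.1, 0.7]
opening: 0.004
```

>>> {"method": "send_rows", "body": {"series": [{"gripper": 0, "translation": [0, 0, 0.004], "roll": 0}, {"gripper": 0, "translation": [0, 0, 0.004], "roll": 0}, {"gripper": 0, "translation": [0, 0, 0], "roll": 0}, {"gripper": 0, "translation": [0, 0, 0], "roll": 0}]}}

```text
clock: 10.2
tcp_pos: [0.447, -0.1593, 0.0587]
orientation: [-0.003, 0.993, 0.117, 0.007]
force: [-0.9, 0.5, 1.4]
opening: 0.005
```

>>> {"method": "send_rows", "body": {"series": [{"gripper": 0, "translation": [0, 0, 0.003], "roll": 0}, {"gripper": 0, "translation": [0, 0, 0], "roll": 0}, {"gripper": 0, "translation": [0, 0, 0], "roll": 0}]}}

```text
clock: 10.58
tcp_pos: [0.4471, -0.1594, 0.0557]
orientation: [-0.003, 0.993, 0.117, 0.007]
force: [-0.7, 0.9, 4.5]
opening: 0.006
```

>>> {"method": "send_rows", "body": {"series": [{"gripper": 0, "translation": [0, 0, 0.002], "roll": 0}, {"gripper": 0, "translation": [0, 0, 0], "roll": 0}, {"gripper": 0, "translation": [0, 0, 0], "roll": 0}]}}

```text
clock: 10.95
tcp_pos: [0.4471, -0.1593, 0.0537]
orientation: [-0.003, 0.993, 0.117, 0.007]
force: [-1.5, 0.6, 5.1]
opening: 0.005
```

>>> {"method": "send_rows", "body": {"series": [{"gripper": 0, "translation": [0, 0, 0], "roll": 0}, {"gripper": 0, "translation": [0, 0, 0], "roll": 0}]}}

```text
clock: 11.2
tcp_pos: [0.4471, -0.1593, 0.0537]
orientation: [-0.003, 0.993, 0.117, 0.007]
force: [-1.0, 1.1, 4.5]
opening: 0.005
```

The right spring takes about 4.8 N at 8.3 mm, or 0.55 N/mm, so it's the softest (left 1.05, middle 1.7). Next is the right tag.

>>> {"method": "send_rows", "body": {"series": [{"gripper": 0, "translation": [0, 0, -0.035], "roll": 0}, {"gripper": 0, "translation": [0, 0, -0.03], "roll": 0}, {"gripper": 0, "translation": [0.033, 0.022, 0], "roll": 0}, {"gripper": 0, "translation": [0.033, 0.022, 0], "roll": 0}, {"gripper": 0, "translation": [0, 0, 0], "roll": 0}, {"gripper": 0, "translation": [0, 0, 0], "roll": 0}]}}

```text
clock: 11.95
tcp_pos: [0.5223, -0.188, 0.1211]
orientation: [-0.003, 0.993, 0.117, 0.007]
force: [0.2, 0.3, -0.6]
opening: 0.005
```

```bash
python3 -c "
from h import *
print(delta([.5223,-.1864],.072).round(4))"
```

```text
[-0.0004 -0.0014  0.0491]
```

>>> {"method": "send_rows", "body": {"series": [{"gripper": 0, "translation": [0, -0.001, 0.025], "roll": 0}, {"gripper": 0, "translation": [0, 0, 0.018], "roll": 0}, {"gripper": 0, "translation": [0, 0, 0], "roll": 0}, {"gripper": 0, "translation": [0, 0, 0], "roll": 0}]}}

```text
clock: 12.45
tcp_pos: [0.5211, -0.1863, 0.0774]
orientation: [-0.003, 0.993, 0.117, 0.007]
force: [0.8, 0.4, -0.1]
opening: 0.002
```

```bash
python3 -c "
from h import *
print(delta([.5223,-.1864],.052).round(4))
a=cams.capture('top')[170:330,280:440];b=cams.capture('side')[110:270,290:450]
cv2.imwrite('pics/r.png',cv2.resize(np.hstack([a,b])[:,:,::-1],None,fx=2.4,fy=2.4,interpolation=2))"
```

```text
[0.0007 0.0004 0.0255]
```

View pics/r.png

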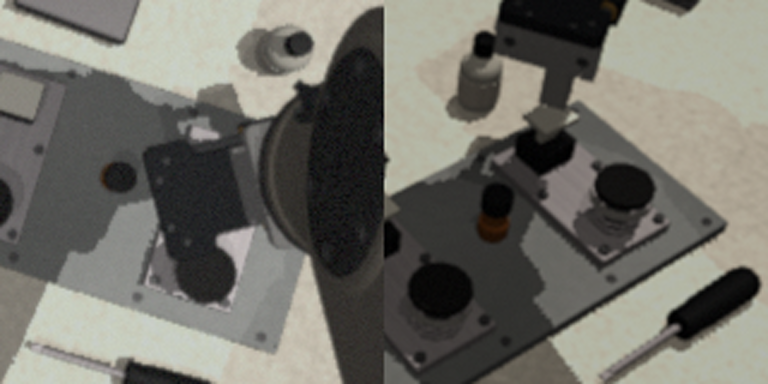

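In the side view the tips (about (556,100)) are right over the right tag (550,115), and the pads are back up. I'll push the tag down.

>>> {"method": "send_rows", "body": {"series": [{"gripper": 0, "translation": [0, 0, 0.007], "roll": 0}, {"gripper": 0, "translation": [0, 0, 0.007], "roll": 0}, {"gripper": 0, "translation": [0, 0, 0.006], "roll": 0}, {"gripper": 0, "translation": [0, 0, 0.005], "roll": 0}, {"gripper": 0, "translation": [0, 0, 0], "roll": 0}, {"gripper": 0, "translation": [0, 0, 0], "roll": 0}]}}

```text
clock: 13.3
tcp_pos: [0.5221, -0.1866, 0.0522]
orientation: [-0.002, 0.993, 0.117, 0.008]
force: [-3.4, 0.2, 10.4]
opening: 0.006
```

>>> {"method": "send_rows", "body": {"series": [{"gripper": 0, "translation": [0, 0, 0.002], "roll": 0}, {"gripper": 0, "translation": [0, 0, 0.001], "roll": 0}, {"gripper": 0, "translation": [0, 0, 0], "roll": 0}]}}

```text
clock: 13.68
tcp_pos: [0.5222, -0.1866, 0.0523]
orientation: [-0.002, 0.993, 0.117, 0.008]
force: [-2.4, 0.1, 2.9]
opening: 0.005
```

>>> {"method": "send_rows", "body": {"series": [{"gripper": 0, "translation": [0, 0, -0.03], "roll": 0}, {"gripper": 0, "translation": [0, 0, -0.05], "roll": 0}, {"gripper": 0, "translation": [0, 0, -0.05], "roll": 0}, {"gripper": 0, "translation": [0, 0.05, 0], "roll": 0}, {"gripper": 0, "translation": [0, 0.05, 0], "roll": 0}, {"gripper": 0, "translation": [0, 0.05, 0], "roll": 0}, {"gripper": 0, "translation": [0, 0.05, 0], "roll": 0}, {"gripper": 0, "translation": [0, 0, 0], "roll": 0}]}}

```text
clock: 14.68
tcp_pos: [0.5693, -0.3872, 0.1839]
orientation: [-0.001, 0.993, 0.119, 0.008]
force: [-0.8, 0.1, -0.5]
opening: 0.008
```

```bash
python3 -c "
from h import *
a=cams.capture('top')[120:330,130:430];b=cams.capture('side')[130:340,140:440]
cv2.imwrite('pics/e.png',cv2.resize(np.vstack([a,b])[:,:,::-1],None,fx=1.4,fy=1.4,interpolation=2))"
```

```text
(no output)
```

View pics/e.png

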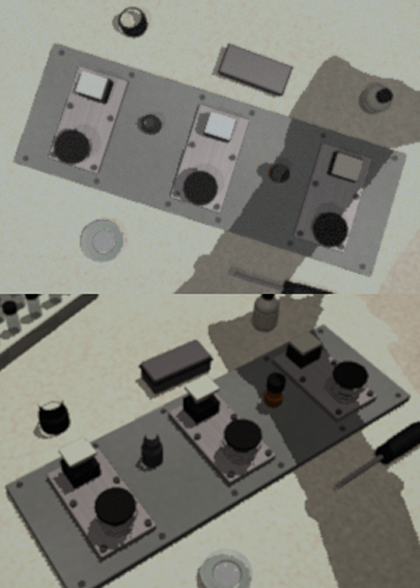

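The right tag is sitting down on its block, at about (347,162) in the top half and (303,343) in the side half. The left and middle tags are up, all three pads are up, the bystanders haven't moved and the arm is clear.

```bash
python3 -c "
from rig import job
print(job.close_job())"
```

```text
the job is handed in; nothing more can be done
None
```

I pressed the left, middle and right pads in turn with closed fingertips, found the right spring softest, and pushed the right tag down to its stop. I then moved clear and handed the job in at about 15 s; no verdict was reported.

| Foot | Press depth | Force | Stiffness |
|---|---|---|---|
| Left | about 8 mm | about 8.5 N | 1.05 N/mm (medium) |
| Middle | about 7 mm | 12.1 N | 1.7 N/mm (firmest) |
| Right | about 8 mm | about 4.8 N | 0.55 N/mm (softest) |

**Right tag:** the tip stopped at z = 0.0522 with 10.4 N. A further 3 mm of commanded travel left it at 0.0523, so the tag is on its stop. The force then read only 2.9 N, lower than I expected against a stop; since the position had not moved, I took the stop as reached.

**Final picture:** the right tag is down, and the other two tags and all three pads are up. The bystanders look unmoved and the arm is clear.

**Force readings:** they were noisy by about 1 N, which is small next to the differences between the springs.

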